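# Hold the hidden bolt head in the service tray

### The job

Pull the low instrument's service tray out by its handle until it reaches its stop. In the tray a small nut runner on the front of a steel bracket is turning the nut and its bolt round together: reach down into the narrow gap behind the bracket, grip the hexagonal bolt head hidden there and hold it from turning. Finish while still gripping the head, with the bolt stopped and the tray fully out, and leave the things standing around and on the instrument alone.

Things in the scene. Friction and masses are not known exactly. Their poses are not given: they have to be found in the camera images.
- module: low grey instrument module, 300 deep x 340 wide x 125 mm high, fixed to the bench, its open front towards the robot. Origin: bottom centre of its front face, at bench height; x points into the module (away from the robot), y to the left along its front, z up. The tray slides out along its -x. A fixed carrier (69 mm high) and tip box (50 mm) stand beside its flanks.
- tray (a joint): the service tray's slide: 0 m = shut, 0.166 m = fully out against its stop. Friction about 2 N; it stays where it is left. The tray's grey front panel is 336 wide, 12 mm thick, top at 119 mm above the bench; tray floor top is 16 mm above the bench, side walls reach 47 mm. A 4 mm thick cross wall, 88 mm above the bench, spans the tray behind the bracket.
- tray_handle (a point): middle of the tray's handle: a round dark bar 10 mm thick and 90 mm long, parallel to the module's y, 100 mm above the bench. The clear space between the bar and the tray front behind it is 40 mm, nothing above it. Axes as the module's. It moves with the tray.
- bracket_top (a point): middle of the top edge of the upright steel bracket plate in the tray: 5 mm thick (module x), 80 wide (module y), 100 mm above the bench. It is clamped anywhere across the tray. Nut and nut runner (grey cylinder 38 mm thick) are on its side towards the robot; the bolt axis is parallel to the module's x, 30 mm below this edge. Behind it a 50 mm wide gap (module x), open above and to the sides, ends at the tray's cross wall.
- bolt_head (a point): centre of the hidden bolt head, 14 mm behind the bracket's rear face, 70 mm above the bench (54 above the tray floor): a steel hexagon 24 mm across flats, 28 across corners, 22 mm long along module x, on a washer 34 mm across and 3 mm thick. The point turns with the bolt about its own x, which is the module's x. With the tray fully out it is 82 mm in front of the module's front face.
- bolt (a joint): turning angle of the bolt, rad. The nut runner turns it all the time at about 0.3 rad/s with about 0.12 Nm (it only grows, with no stop in reach). Gripping the head from above across the module's y, at any angle, brings two of its flats parallel to the pads within about a second and stops it; released, it turns on.
- reagent_bottle: bystander: white bottle, 60 mm across, 130 high, loose, beside the tray's path; origin at the centre of its underside
- jar: bystander: amber jar, 48 mm across, 60 high, loose, beside the tray's path; origin at the centre of its underside
- beaker: bystander: clear beaker, 68 mm across, 90 high, loose, beside the tray's path; origin at the centre of its underside
- tube_rack: bystander: white open tube rack 75 x 85 x 45 mm high, loose, beside the tray's path; origin at the centre of its underside
- spanner: bystander: spanner about 150 mm long lying loose across the top of the module, about 80 mm behind its front edge

How it is judged:
By the outcome, as a careful person would: the job done as asked, in the order asked, and still so for the second after the job is handed in, while the arm keeps its last pose, push and grip.
It also fails if it takes over 53 s, if anything falls off the work surface, if the arm or the gripper's body presses on something with over 40 N, if the wrist force passes 120 N, or if a joint passes its speed limit or range.

### The arm

A 7-joint arm with a two-finger parallel gripper is mounted at the origin on the work surface. World frame = base frame: x ahead of the robot, y to its left, z up, the work surface at z = 0. Lengths are in m, angles in degrees, forces in N, time in s.
With the tool pointing down it reaches from about 0.35 to 0.775 m from the base axis. Payload 3.1 kg.
Tool frame: the origin (TCP) lies on the mounting face of the last link; the fingertips stand 173 mm ahead of it and the grasp point (between the pads) lies 155 mm ahead of it; z points along the fingers, y is the line along which they close (so a half turn about z gives the same grasp; the last joint's range is limited). The gripper opens to 85 mm and grips with 20 to 120 N. Pads are 22 mm wide; open, the fingers measure 114 mm over their backs; the gripper's body (76 mm by 85 mm) begins 54 mm behind the grasp point. The pads swing forward as they close: fully open they stand 13 mm farther back than shut.
Start: joints at [-79.108, 17.813, 0.802, 86.603, -0.252, 75.585, -1.558], TCP at [0.126, 0.535, 0.405] pointing down, gripper open.
Joint ranges: [-154.91, 154.91], [-16.99, 109.72], [-72.82, 74.43], [7.12, 147.25], [-82.49, 262.49], [11.32, 116.49], [-174.64, 174.64]. Speed limits (degrees/s): [159.86, 159.86, 180, 180, 180, 180, 180].

### API

Orientations are given as [roll, pitch, yaw] about the fixed x, y, z axes, in that order (R = Rz(yaw) Ry(pitch) Rx(roll)).
In Python, from cell import get_state, grab_frame, camera_model, close_job, spot_in gives the robot as it stands.
- The arm moves only by the shell command python3 -m handwheel 'ROWS' [FORCE]. ROWS is JSON, a list of rows, each a list of 3 entries, a list of its own where there are three numbers: the shift along the tool's x, y, z each as a share of 30 cm, from -1 to 1, then the turn, a rotation vector about the tool's x, y, z each as a share of 60 degrees, from -1 to 1, then the closure in counts, from 0 (fully open) to 255 (shut). A call has 1 to 20 rows; each row is the pose to reach, as a shift and turn from the pose commanded when the call began, along the tool's axes at that moment; what a row does not reach only later rows make up. A row lasts 1/8 s, in which the tool goes at most 62.5 mm and 10.7 degrees, less where a joint would pass 70% of its speed; a pose out of reach is approached as far as the arm can. A call with a number of a shift or a turn outside -1 to 1 is refused whole. A call with a gripper value outside its range is refused whole. The fingers move at their own pace and stop on an object; FORCE is the grip in N (left out, the last holds). Time passes only in rows, so rows that repeat a pose let the fingers close. It gives the time, the measured TCP pose, the force, the opening and the grip force at its end, in the units of the state.
- get_state(): the state, without advancing time (a new reading comes with each control period).
- grab_frame(name): name is "side" or "top" or "wrist"; returns (picture, depth): 400x640x3 uint8, red, green, blue; 400x640 float32, m along the optical axis (not along the pixel's ray), 0 where there is no reading.
- camera_model(name): a dict with "K" (3x3 intrinsics, pixels), "dist" ([k1, k2, p1, p2, k3] as OpenCV has them; the pictures are not rectified), "pose" (4x4, takes a point from camera to world coordinates). Camera axes: x right, y up, looking along -z (the intrinsics and any distortion apply to the point x, -y, -z); pixel columns grow to the right and rows downward; lengths in m; the calibration is good to about 2 mm. A picture is of the moment at which its call begins: read the wrist's pose just before it. camera_model takes no time and is no camera call; for the wrist camera it gives the pose at the moment of the call.
- close_job(): hands the job in; it is judged then, once.
Trained networks look in the newest picture that a camera, given by its name, has taken for a name from the list of things; names that differ only in an ending like _2 or _b are one class to them, and where a whole thing is asked for, a point or a joint stands for the part that bears it (a point fixed in the world has none). Each returns a list of dicts, best first, with "conf" (0 to 1); they miss things now and then, are a little off and sometimes report something else, mostly with a low value. They report only what shows in the picture. A call takes as long as a camera call.
- spot_in(camera, name): "extent" ([centre column, centre row, width, height] in pixels, round what is visible of it).
The state is a dict: "t": time; "joint_positions": joint angles; "qd": joint speeds; "effort": joint torques, N m; "eef_pos": TCP position; "tool_rot": TCP orientation; "ft_force": force on the tool from outside, world axes, zero at the start; "ft_torque": the same for the moment, N m; "gripper_width": opening from 0.0 (shut) to 1.0 (fully open); "grip_force": force on a finger pad.
Only numpy, scipy, OpenCV 4.12 (cv2) and the standard library are available. Lean on these libraries where they do the work, as an engineer would, in place of code of your own. Each camera call takes 0.05 s, during which the arm holds its last target. There are 200 camera calls.

## Working session

There is one attempt and no reset: what is moved stays moved. The work goes in short steps, Python scripts to look and compute and a shell command to move; the robot and the scene stay as the last step left them, time stands still between calls to the robot, and variables do not carry over. Pictures are saved under pics/ and viewed, at most 10 in all, crops included, and the job is handed in when it is done.

```bash
mkdir -p pics
cat > h.py <<'E'
import numpy as np, cv2
from cell import *
from scipy.spatial.transform import Rotation as R
def shot(n,f=None):
    m=camera_model(n); p,d=grab_frame(n)
    if f: cv2.imwrite('pics/'+f,p[:,:,::-1])
    return p,d,m
def px(m,uv,d):
    q=cv2.undistortPoints(np.array([[uv]],float),np.array(m['K']),np.array(m['dist'],float))[0,0]
    return (np.array(m['pose'])@[q[0]*d,-q[1]*d,-d,1])[:3]
def cloud(m,d,step=1):
    v,u=np.mgrid[0:400:step,0:640:step]; z=d[v,u]; ok=z>0
    uv=np.stack([u[ok],v[ok]],-1).astype(float)
    q=cv2.undistortPoints(uv[:,None],np.array(m['K']),np.array(m['dist'],float))[:,0]; z=z[ok]
    P=np.stack([q[:,0]*z,-q[:,1]*z,-z,np.ones_like(z)],-1)@np.array(m['pose']).T
    return uv.astype(int),P[:,:3]
E
python3 - <<'E'
from h import *
for n in ['top','side']:
    p,d,m=shot(n,n+'0.png'); print(n,np.round(m['pose'],3).tolist())
    for k in ['module','tray_handle','bracket_top','reagent_bottle','jar','beaker','tube_rack','spanner']:
        for s in spot_in(n,k)[:2]:
            c=s['extent']; u,v=int(c[0]),int(c[1])
            print(k,round(s['conf'],2),np.round(c,0),np.round(px(m,(u,v),d[min(v,399),min(u,639)]),3))
print(get_state())
E
```

```text
top [[0.006, 0.993, -0.116, 0.43], [-1.0, 0.006, 0.004, 0.046], [0.004, 0.116, 0.993, 1.446], [0.0, 0.0, 0.0, 1.0]]
module 0.69 [320. 126. 136. 140.] [0.796 0.043 0.13 ]
tray_handle 0.67 [314. 173. 116.  39.] [0.66  0.059 0.12 ]
reagent_bottle 0.71 [395. 209.  25.  23.] [ 0.561 -0.174  0.101]
jar 0.8 [216. 218.  20.  17.] [0.538 0.344 0.064]
beaker 0.55 [222. 181.  27.  25.] [0.656 0.342 0.005]
tube_rack 0.96 [388. 265.  36.  30.] [ 0.404 -0.164  0.005]
side [[0.893, 0.308, -0.329, 0.209], [-0.45, 0.636, -0.627, -0.68], [0.017, 0.708, 0.706, 0.946], [0.0, 0.0, 0.0, 1.0]]
module 0.77 [392. 201. 152. 124.] [ 0.777 -0.041  0.124]
module 0.7 [264. 169.  13.  18.] [0.531 0.328 0.049]
tray_handle 0.7 [340. 208.  52. 101.] [0.648 0.02  0.098]
reagent_bottle 0.66 [352. 278.  22.  47.] [ 0.561 -0.199  0.093]
jar 0.65 [264. 169.  16.  18.] [0.531 0.328 0.049]
beaker 0.6 [296. 161.  25.  29.] [0.634 0.299 0.072]
tube_rack 0.7 [290. 305.  37.  46.] [ 0.403 -0.17   0.04 ]
spanner 0.8 [380. 191.  18.  37.] [0.769 0.005 0.131]
{'t': 0.9, 'joint_positions': array([-79.10727729,  17.81176191,   0.80242952,  86.6033751 ,
        -0.25073051,  75.58437971,  -1.55978382]), 'qd': array([ 0.01923736, -0.01810385, -0.02849287,  0.04908966,  0.08505205,
       -0.0842586 ,  0.02741476]), 'effort': array([ 2.12034415e-04, -3.79797363e+01,  1.45875067e-01, -2.30863827e+01,
        1.22461779e-02,  1.61405333e-03,  3.20634463e-06]), 'eef_pos': array([0.1263325 , 0.53529882, 0.40471251]), 'tool_rot': array([1.79997675e+02, 2.54740691e-03, 1.66721111e+02]), 'ft_force': array([-0.44331054,  0.30480655,  0.07952127]), 'ft_torque': array([ 0.05858201, -0.00286156, -0.0145549 ]), 'grip_force': 0.0, 'gripper_width': 1.0016852886030831}
```

Run:
```python
import cv2
a=cv2.imread('pics/top0.png')[50:300,190:440];b=cv2.imread('pics/side0.png')[110:350,230:490]
a=cv2.resize(a,(400,400),interpolation=cv2.INTER_CUBIC);b=cv2.resize(b,(400,370),interpolation=cv2.INTER_CUBIC)
b=cv2.copyMakeBorder(b,0,30,0,0,0);cv2.imwrite('pics/c0.png',cv2.hconcat([a,b]))
from h import *
p,d,m=shot('top');uv,P=cloud(m,d)
# front edges: points by height bands near module
s=(P[:,0]>.55)&(P[:,0]<.95)&(abs(P[:,1]-.04)<.26)&(P[:,2]>.085)
for lo,hi in((.09,.108),(.108,.122),(.122,.14)):
    q=P[s&(P[:,2]>lo)&(P[:,2]<hi)]
    if len(q): r=cv2.minAreaRect((q[:,:2]*1000).astype(np.float32)); print(lo,len(q),r,np.round(cv2.boxPoints(r)).tolist())
```

```text
0.09 460 ((641.6871948242188, 41.31158447265625), (509.6226501464844, 98.70034790039062), 79.3025131225586) [[546.0, -200.0], [643.0, -218.0], [737.0, 283.0], [640.0, 301.0]]
0.108 1309 ((757.3314819335938, 29.273101806640625), (399.9315185546875, 385.28558349609375), 89.99796295166016) [[565.0, -171.0], [950.0, -171.0], [950.0, 229.0], [565.0, 229.0]]
0.122 10017 ((755.3046264648438, 17.18438720703125), (418.60028076171875, 389.3487854003906), 89.99683380126953) [[561.0, -192.0], [950.0, -192.0], [950.0, 226.0], [561.0, 226.0]]
```

View pics/c0.png

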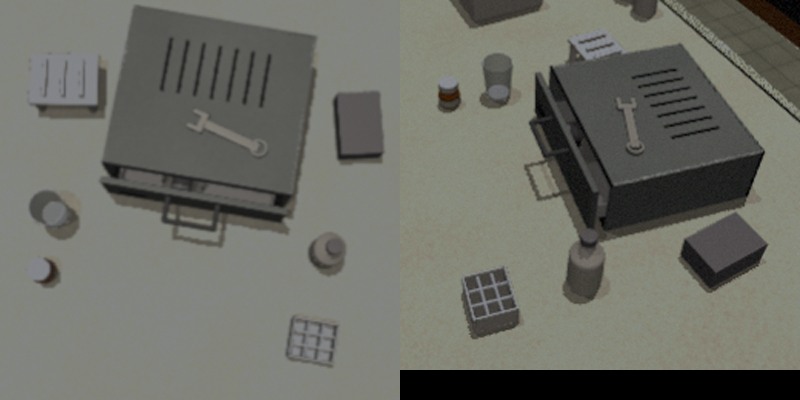

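```bash
cat >> h.py <<'E'
def ortho(p,m,z,x0,x1,y0,y1,s=0.001):
    # image rows: x from x1 down to x0, columns y from y1 to y0
    X,Y=np.meshgrid(np.arange(x1,x0,-s),np.arange(y1,y0,-s),indexing='ij')
    W=np.stack([X,Y,np.full_like(X,z),np.ones_like(X)],-1).reshape(-1,4)
    C=(W@np.linalg.inv(np.array(m['pose'])).T)[:,:3]*[1,-1,-1]
    uv=cv2.projectPoints(C,np.zeros(3),np.zeros(3),np.array(m['K']),np.array(m['dist'],float))[0].reshape(X.shape+(2,)).astype(np.float32)
    return cv2.remap(p,uv[...,0],uv[...,1],cv2.INTER_CUBIC)
def rp(r,c,x1,y1,s=0.001): return x1-r*s,y1-c*s
E
python3 - <<'E'
from h import *
p=cv2.imread('pics/top0.png');m=camera_model('top')
o=ortho(p,m,.1,.55,.95,-.16,.26)
o=cv2.convertScaleAbs(o,alpha=1.8,beta=0)
for k in range(0,400,50): cv2.line(o,(0,k),(8,k),(0,0,255),1)
for k in range(0,420,50): cv2.line(o,(k,0),(k,8),(0,0,255),1)
cv2.imwrite('pics/o1.png',cv2.resize(o,None,fx=1.45,fy=1.45))
E
```

```text
(no output)
```

View pics/o1.png

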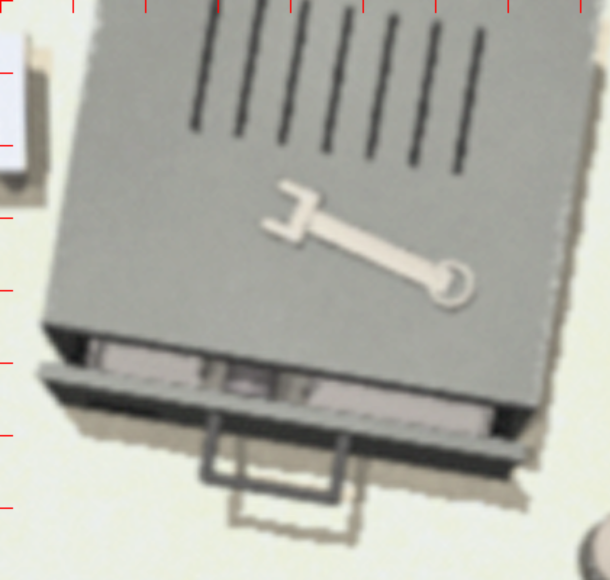

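Handle bar centre: ortho (270,488) → about (0.6135, 0.073, 0.1), module yaw about −9.4°; the tray is slightly open, with the bottle to the right and nothing on the pull path.

```bash
cat >> h.py <<'E'
def go(pos,yaw,s=None):
    s=s or get_state(); r=R.from_euler('xyz',s['tool_rot'],degrees=True)
    d=r.inv().apply(np.array(pos)-s['eef_pos'])/.3
    t=(r.inv()*R.from_euler('xyz',[180,0,yaw],degrees=True)).as_rotvec(degrees=True)/60
    print('shift',np.round(d,3),'turn',np.round(t,3))
E
python3 -c "
from h import *
s=get_state(); go([.6135,.073,.40],80.6); r=R.from_euler('xyz',s['tool_rot'],degrees=True).as_matrix(); m=camera_model('wrist')['pose']
print(np.round(r.T@(np.array(m)[:3,3]-s['eef_pos']),3),np.round(r.T@np.array(m)[:3,:3],2).tolist())"
python3 -m handwheel '[[[-0.97,-0.56,0],[0,0,0.72],120],[[-0.97,-0.56,0],[0,0,0.72],120],[[-0.97,-0.56,0],[0,0,0.72],120],[[-0.97,-0.56,0],[0,0,0.72],120],[[-0.97,-0.56,0],[0,0,0.72],120],[[-0.97,-0.56,0],[0,0,0.72],120],[[-0.97,-0.56,0],[0,0,0.72],120],[[-0.97,-0.56,0],[0,0,0.72],120]]' 60
python3 -c "
from h import *
go([.6135,.073,.40],80.6);print(get_state()['joint_positions'])"
```

```text
shift [-1.934 -1.127  0.016] turn [ 0.    -0.     1.435]
[0.068 0.001 0.031] [[0.0, 0.96, 0.27], [1.0, -0.0, 0.0], [0.0, 0.27, -0.96]]
t: 1.95
eef_pos: [0.3697, 0.3064, 0.4046]
tool_rot: [-180.0, -0.1, 123.7]
ft_force: [0.3, -0.0, 0.6]
gripper_width: 0.53
grip_force: 0.0
shift [-1.098  0.245  0.014] turn [-0.001 -0.001  0.718]
[-57.76041325   9.65047883  18.66699922  97.58767905  -3.2941721
  73.29955993  -4.71457947]
```

```bash
python3 -m handwheel '[[[-1,0.245,0],[0,0,0.718],120],[[-1,0.245,0],[0,0,0.718],120],[[-1,0.245,0],[0,0,0.718],120],[[-1,0.245,0],[0,0,0.718],120],[[-1,0.245,0],[0,0,0.718],120],[[-1,0.245,0],[0,0,0.718],120],[[-1,0.245,0],[0,0,0.718],120]]' 60
python3 - <<'E'
from h import *
print(get_state()['joint_positions'])
p,d,m=shot('wrist','w1.png')
print(spot_in('wrist','tray_handle'))
o=ortho(p,m,.1,.5,.78,-.09,.21,.0005)
for k in range(0,560,100): cv2.line(o,(0,k),(8,k),(0,0,255),1)
for k in range(0,600,100): cv2.line(o,(k,0),(k,8),(0,0,255),1)
cv2.imwrite('pics/o2.png',o)
E
```

```text
t: 2.82
eef_pos: [0.5975, 0.0981, 0.404]
tool_rot: [-179.9, -0.1, 80.6]
ft_force: [0.1, 0.3, -0.4]
gripper_width: 0.525
grip_force: 0.0
[-32.85979035  26.74054679  33.46853247  78.2035767  -14.72766976
  79.45481356  -8.88144868]
[{'extent': [400.5, 174.8, 128.3, 349.6], 'conf': 0.61}]
```

View pics/o2.png

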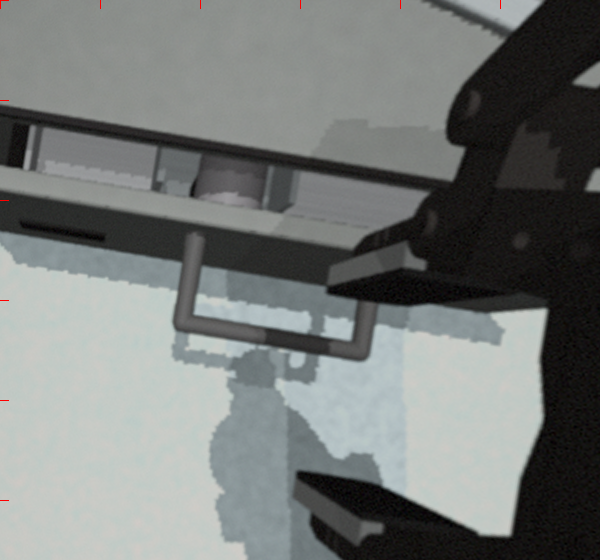

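The bar spans (175,324)–(370,350) in the ortho, so its centre is at about (0.612, 0.0737), agreeing with the top camera to within 2 mm.

```bash
python3 -c "
from h import *
go([.612,.0737,.255],80.8)"
```

```text
shift [-0.075  0.063  0.498] turn [-0.001 -0.002 -0.001]
```

```bash
python3 -m handwheel '[[[-0.075,0.063,0.05],[0,0,0],120],[[-0.075,0.063,0.25],[0,0,0],120],[[-0.075,0.063,0.4],[0,0,0],120],[[-0.075,0.063,0.498],[0,0,0],120],[[-0.075,0.063,0.498],[0,0,0],120],[[-0.075,0.063,0.498],[0,0,0],120],[[-0.075,0.063,0.498],[0,0,0],255],[[-0.075,0.063,0.498],[0,0,0],255],[[-0.075,0.063,0.498],[0,0,0],255],[[-0.075,0.063,0.498],[0,0,0],255],[[-0.075,0.063,0.498],[0,0,0],255],[[-0.075,0.063,0.498],[0,0,0],255]]' 60
python3 -c "
from h import *
a=np.radians(-9.2);s=get_state();p=s['eef_pos'];print(p,s['tool_rot']);go(p-.15*np.array([np.cos(a),np.sin(a),0]),80.8)"
```

```text
t: 4.42
eef_pos: [0.6132, 0.0703, 0.2569]
tool_rot: [179.9, -0.1, 80.4]
ft_force: [-2.4, 0.3, 6.4]
gripper_width: 0.091
grip_force: 58.6
[0.61319943 0.07028172 0.25686374] [ 1.79906518e+02 -7.68810475e-02  8.04499734e+01]
shift [-0.003 -0.5   -0.001] turn [ 0.002 -0.001 -0.006]
```

```bash
python3 -m handwheel '[[[0,-0.03,0],[0,0,0],255],[[0,-0.08,0],[0,0,0],255],[[0,-0.13,0],[0,0,0],255],[[0,-0.18,0],[0,0,0],255],[[0,-0.23,0],[0,0,0],255],[[0,-0.28,0],[0,0,0],255],[[0,-0.33,0],[0,0,0],255],[[0,-0.37,0],[0,0,0],255],[[0,-0.4,0],[0,0,0],255],[[0,-0.4,0],[0,0,0],255]]' 60
python3 - <<'E'
from h import *
p,d,m=shot('top','top2.png')
o=cv2.convertScaleAbs(ortho(p[:,:,::-1].copy(),m,.1,.42,.87,-.16,.29),alpha=1.8)
for k in range(0,450,50): cv2.line(o,(0,k),(8,k),(0,0,255),1);cv2.line(o,(k,0),(k,8),(0,0,255),1)
cv2.imwrite('pics/o3.png',cv2.resize(o,None,fx=1.3,fy=1.3))
E
```

```text
t: 5.68
eef_pos: [0.494, 0.0904, 0.2568]
tool_rot: [180.0, -0.1, 80.5]
ft_force: [-1.6, 1.3, 10.0]
gripper_width: 0.091
grip_force: 60.3
```

View pics/o3.png

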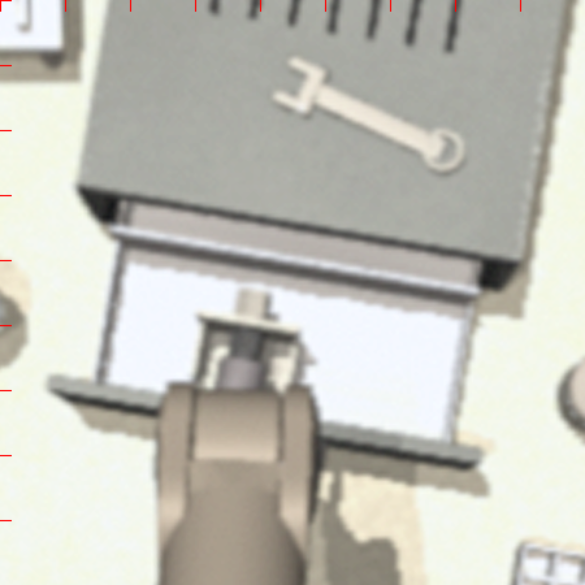

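The tray is part way out: the cross wall sits at about (290,260), and the bracket plate runs from (200,317) to (300,332), left of centre. I estimate 20–25 mm remain.

```bash
python3 -m handwheel '[[[0,-0.02,0],[0,0,0],255],[[0,-0.04,0],[0,0,0],255],[[0,-0.05,0],[0,0,0],255],[[0,-0.06,0],[0,0,0],255],[[0,-0.06,0],[0,0,0],255]]' 60
python3 -m handwheel '[[[0,-0.01,0],[0,0,0],255],[[0,-0.02,0],[0,0,0],255],[[0,-0.02,0],[0,0,0],255]]' 60
```

```text
t: 6.35
eef_pos: [0.4773, 0.0933, 0.2568]
tool_rot: [179.8, -0.1, 80.5]
ft_force: [1.2, 0.9, 8.4]
gripper_width: 0.088
grip_force: 60.2
t: 6.72
eef_pos: [0.4714, 0.0943, 0.2568]
tool_rot: [179.8, -0.1, 80.5]
ft_force: [1.2, 1.1, 8.3]
gripper_width: 0.091
grip_force: 60.2
```

```bash
python3 -m handwheel '[[[0,-0.01,0],[0,0,0],255],[[0,-0.02,0],[0,0,0],255],[[0,-0.02,0],[0,0,0],255]]' 60
python3 -m handwheel '[[[0,-0.01,0],[0,0,0],255],[[0,-0.015,0],[0,0,0],255],[[0,-0.015,0],[0,0,0],255]]' 60
```

```text
t: 7.1
eef_pos: [0.4665, 0.0951, 0.2568]
tool_rot: [179.6, -0.1, 80.4]
ft_force: [5.5, -0.2, 5.7]
gripper_width: 0.09
grip_force: 59.9
t: 7.48
eef_pos: [0.465, 0.0954, 0.2569]
tool_rot: [179.1, -0.1, 80.4]
ft_force: [14.4, -0.9, -4.9]
gripper_width: 0.092
grip_force: 58.9
```

```bash
python3 -m handwheel '[[[0,-0.01,0],[0,0,0],255],[[0,-0.015,0],[0,0,0],255],[[0,-0.015,0],[0,0,0],255]]' 60
```

```text
t: 7.85
eef_pos: [0.4634, 0.0956, 0.2569]
tool_rot: [178.5, -0.1, 80.3]
ft_force: [24.4, -1.4, -15.7]
gripper_width: 0.088
grip_force: 58.2
```

The stop is reached: force builds with no further travel. Next I relax the pull, release and rise.

```bash
python3 -m handwheel '[[[0,0.012,0],[0,0,0],255],[[0,0.025,0],[0,0,0],255],[[0,0.025,0],[0,0,0],255],[[0,0.025,0],[0,0,0],120],[[0,0.025,0],[0,0,0],120],[[0,0.025,0],[0,0,0],120],[[0,0.025,0],[0,0,0],120],[[0,0.025,-0.1],[0,0,0],120],[[0,0.025,-0.3],[0,0,0],120],[[0,0.025,-0.5],[0,0,0],120],[[0,0.025,-0.55],[0,0,0],120],[[0,0.025,-0.55],[0,0,0],120]]' 60
python3 -c "
from h import *
go([.60,.10,.42],-9.4);print(get_state()['joint_positions'])"
```

```text
t: 9.35
eef_pos: [0.4634, 0.0953, 0.4207]
tool_rot: [179.9, -0.1, 80.5]
ft_force: [0.9, -0.2, -0.9]
gripper_width: 0.53
grip_force: 0.0
shift [0.091 0.446 0.003] turn [-0.    -0.002  1.498]
[-45.04824793   8.89344871  36.07087428  97.42646738  -5.43908571
  75.34991042 -17.48006038]
```

```bash
python3 -m handwheel '[[[0.09,0.446,0],[0,0,0.9],120],[[0.09,0.446,0],[0,0,0.9],120],[[0.09,0.446,0],[0,0,0.9],120],[[0.09,0.446,0],[0,0,0.9],120],[[0.09,0.446,0],[0,0,0.9],120],[[0.09,0.446,0],[0,0,0.9],120]]' 60
python3 -m handwheel '[[[0,0,0],[0,0,0.6],120],[[0,0,0],[0,0,0.6],120],[[0,0,0],[0,0,0.6],120],[[0,0,0],[0,0,0.6],120],[[0,0,0],[0,0,0.6],120]]' 60
python3 - <<'E'
from h import *
s=get_state();print(s['joint_positions'],s['eef_pos'],s['tool_rot'])
p,d,m=shot('wrist','w2.png')
for k in ['bracket_top','bolt_head']:
    for q in spot_in('wrist',k)[:2]: print(k,q)
o=ortho(p,m,.1,.5,.72,-.02,.22,.0004)
for k in range(0,550,125): cv2.line(o,(0,k),(8,k),(0,0,255),1)
for k in range(0,600,125): cv2.line(o,(k,0),(k,8),(0,0,255),1)
cv2.imwrite('pics/o4.png',o)
E
```

```text
t: 10.1
eef_pos: [0.5994, 0.0998, 0.4172]
tool_rot: [-180.0, 0.3, 26.5]
ft_force: [1.6, -0.0, -0.5]
gripper_width: 0.53
grip_force: 0.0
t: 10.72
eef_pos: [0.5995, 0.0998, 0.4189]
tool_rot: [180.0, 0.1, -9.4]
ft_force: [-0.5, -0.3, -0.9]
gripper_width: 0.531
grip_force: 0.0
[-44.57824199  32.00827263  55.1955251   76.6655728  -25.89475217
  84.46861873 -90.57343127] [0.59953792 0.09975525 0.41887058] [ 1.79958006e+02  1.38758006e-01 -9.39890285e+00]
bracket_top {'extent': [315.0, 201.2, 94.3, 98.9], 'conf': 0.7}
bracket_top {'extent': [347.4, 191.8, 386.7, 262.1], 'conf': 0.38}
bolt_head {'extent': [317.6, 176.0, 31.8, 59.6], 'conf': 0.69}
```

View pics/o4.png

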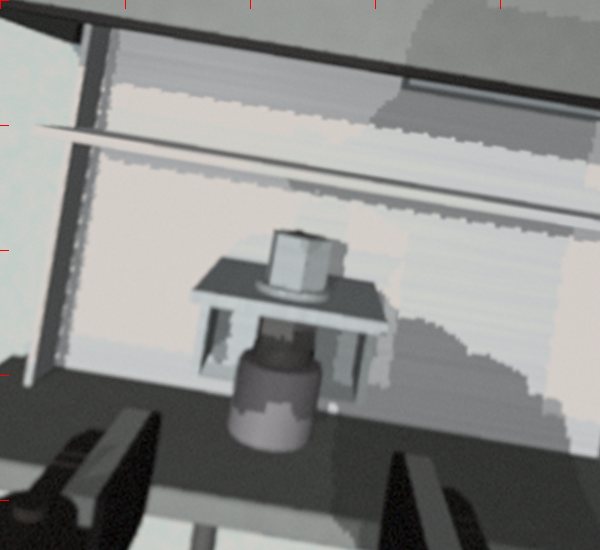

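View pics/w2.png

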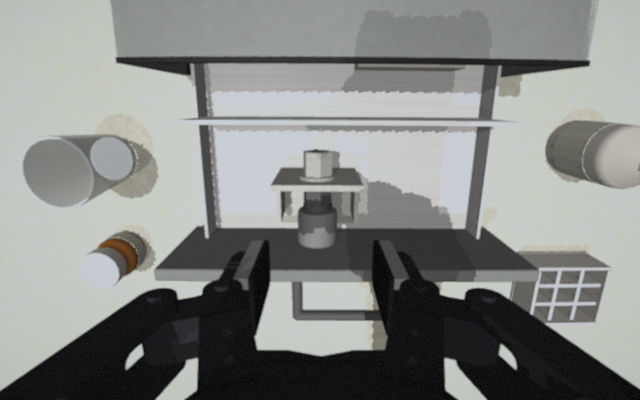

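Both pictures show the bracket left of centre, with its rear top edge running (193,291)–(387,322) in the ortho. The hex head shows behind it at (317,164) in the raw frame, centred on the plate.

Run:
```python
from h import *
p=cv2.imread('pics/w2.png');m=camera_model('wrist')
a=np.array(m['pose'])
for uv,z in(((319,152),.082),((318,182),.1),((318,66),.125),((318,120),.088)):
    q=px(m,uv,1.)-a[:3,3]; print(uv,np.round(a[:3,3]+q*(z-a[2,3])/q[2],4))
go([.6142,.1012,.225],-9.2)
```

```text
(319, 152) [0.623  0.0982 0.082 ]
(318, 182) [0.6003 0.1028 0.1   ]
(318, 66) [0.6901 0.0875 0.125 ]
(318, 120) [0.6508 0.0944 0.088 ]
shift [ 0.048 -0.013  0.649] turn [ 0.     0.001 -0.004]
```

```bash
python3 -m handwheel '[[[0.047,-0.012,0],[0,0,0],120],[[0.047,-0.012,0.15],[0,0,0],120],[[0.047,-0.012,0.3],[0,0,0],120],[[0.047,-0.012,0.4],[0,0,0],120],[[0.047,-0.012,0.4],[0,0,0],120],[[0.047,-0.012,0.4],[0,0,0],120]]' 60
python3 - <<'E'
from h import *
shot('wrist','w3.png');go([.6137,.1012,.225],-9.2)
E
```

```text
t: 11.62
eef_pos: [0.6149, 0.1007, 0.3018]
tool_rot: [-180.0, -0.1, -9.5]
ft_force: [0.2, -0.4, 0.5]
gripper_width: 0.528
grip_force: 0.0
shift [-0.006 -0.001  0.258] turn [-0.001 -0.003 -0.006]
```

View pics/w3.png

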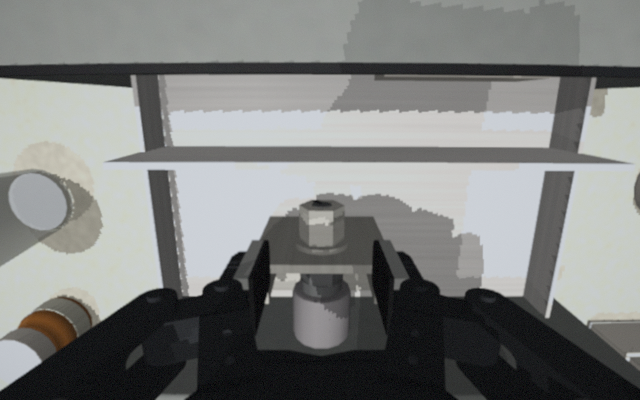

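The head at (322,225) is centred between the pads at (258–382), so I descend.

```bash
python3 -m handwheel '[[[-0.004,0,0.06],[0,0,0],120],[[-0.004,0,0.12],[0,0,0],120],[[-0.004,0,0.16],[0,0,0],120],[[-0.004,0,0.16],[0,0,0],120]]' 60
python3 -m handwheel '[[[0,0,0.04],[0,0,0],120],[[0,0,0.08],[0,0,0],120],[[0,0,0.095],[0,0,0],120],[[0,0,0.095],[0,0,0],120]]' 60
```

```text
t: 12.18
eef_pos: [0.6125, 0.1013, 0.2505]
tool_rot: [179.9, 0.2, -9.6]
ft_force: [-0.4, -0.2, 1.0]
gripper_width: 0.531
grip_force: 0.0
t: 12.68
eef_pos: [0.613, 0.1011, 0.2233]
tool_rot: [180.0, 0.0, -9.6]
ft_force: [0.9, 0.6, -0.2]
gripper_width: 0.533
grip_force: 0.0
```

```bash
python3 -m handwheel '[[[0,0,0],[0,0,0],255],[[0,0,0],[0,0,0],255],[[0,0,0],[0,0,0],255],[[0,0,0],[0,0,0],255],[[0,0,0],[0,0,0],255],[[0,0,0],[0,0,0],255],[[0,0,0],[0,0,0],255],[[0,0,0],[0,0,0],255]]' 60
python3 -m handwheel '[[[0,0,0],[0,0,0],255],[[0,0,0],[0,0,0],255],[[0,0,0],[0,0,0],255],[[0,0,0],[0,0,0],255],[[0,0,0],[0,0,0],255],[[0,0,0],[0,0,0],255],[[0,0,0],[0,0,0],255],[[0,0,0],[0,0,0],255]]' 60
python3 -m handwheel '[[[0,0,0],[0,0,0],255],[[0,0,0],[0,0,0],255],[[0,0,0],[0,0,0],255],[[0,0,0],[0,0,0],255],[[0,0,0],[0,0,0],255],[[0,0,0],[0,0,0],255]]' 60
python3 - <<'E'
from h import *
p,d,m=shot('wrist');q=shot('top')[0]
q=cv2.resize(q[60:310,190:440],(300,300))
w=np.vstack([q,np.zeros((100,300,3),np.uint8)])
cv2.imwrite('pics/w4.png',np.hstack([p[:,70:570],w])[:,:,::-1])
print(get_state()['ft_force'],get_state()['ft_torque'])
E
```

```text
t: 13.68
eef_pos: [0.6134, 0.1009, 0.2244]
tool_rot: [-180.0, -0.1, -9.6]
ft_force: [-0.5, -1.5, 5.3]
gripper_width: 0.28
grip_force: 58.9
t: 14.68
eef_pos: [0.6134, 0.1008, 0.2244]
tool_rot: [180.0, -0.1, -9.6]
ft_force: [-0.6, -0.3, 5.7]
gripper_width: 0.282
grip_force: 58.9
t: 15.42
eef_pos: [0.6134, 0.1008, 0.2244]
tool_rot: [-180.0, -0.1, -9.6]
ft_force: [-2.3, -2.2, 5.1]
gripper_width: 0.278
grip_force: 58.9
[-1.25603471 -0.46118753  5.70276083] [-0.07212159  0.20673279 -0.04679367]
```

View pics/w4.png

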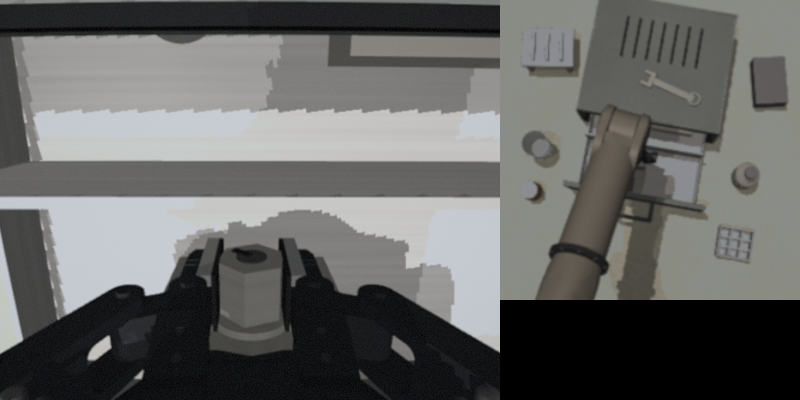

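Both pads hold flats of the head at (250,290), opening 23.8 mm, which matches the 24 mm flats. The bystanders look undisturbed. I'll add a light outward bias to check the stop, and compare frames to confirm the bolt is still.

```bash
python3 -m handwheel '[[[-0.006,0,0],[0,0,0],255],[[-0.012,0,0],[0,0,0],255],[[-0.012,0,0],[0,0,0],255],[[-0.012,0,0],[0,0,0],255]]' 60
python3 -c "
from h import *
shot('wrist','a.png')"
python3 -m handwheel '[[[0,0,0],[0,0,0],255],[[0,0,0],[0,0,0],255],[[0,0,0],[0,0,0],255],[[0,0,0],[0,0,0],255],[[0,0,0],[0,0,0],255],[[0,0,0],[0,0,0],255],[[0,0,0],[0,0,0],255],[[0,0,0],[0,0,0],255]]' 60
python3 -c "
from h import *
b=shot('wrist')[0][:,:,::-1];a=cv2.imread('pics/a.png')
f=lambda i:i[235:350,285:360].astype(int)
print(abs(f(a)-f(b)).mean(),abs(a[0:150].astype(int)-b[0:150]).mean())"
```

```text
t: 16.02
eef_pos: [0.612, 0.1012, 0.2245]
tool_rot: [180.0, -0.5, -9.6]
ft_force: [6.4, -2.4, -0.4]
gripper_width: 0.283
grip_force: 59.0
t: 17.08
eef_pos: [0.612, 0.1012, 0.2245]
tool_rot: [180.0, -0.5, -9.6]
ft_force: [8.2, -2.0, -0.9]
gripper_width: 0.28
grip_force: 59.0
1.9552850241545894 1.4947847222222221
```

```bash
python3 -c "
from cell import close_job
print(close_job())"
```

```text
the job is handed in; nothing more can be done
None
```

I handed the job in at about 17 s: the tray is pulled out against its stop, and the gripper is holding the bolt head across its flats at about 59 N. Wrist pictures a second apart showed no turning, and the bottle, jar, beaker, rack and spanner looked undisturbed.

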